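# Check a bored casting with the pin gauge from its case

### The arm

A 6-joint arm with a two-finger parallel gripper is mounted at the origin on the work surface. World frame = base frame: x ahead of the robot, y to its left, z up, the work surface at z = 0. Lengths are in mm, angles in rad, forces in N, time in s.
With the tool pointing down it reaches from about 225 to 875 mm from the base axis. Payload 3.4 kg.
Tool frame: the origin (TCP) lies midway between the tips of the shut fingers; the grasp point (between the pads) lies 19 mm behind it; z points along the fingers, y is the line along which they close (so a half turn about z gives the same grasp; the last joint's range is limited). The gripper opens to 85 mm and grips with 20 to 120 N. Pads are 22 mm wide; open, the fingers measure 114 mm over their backs; the gripper's body (76 mm by 85 mm) begins 54 mm behind the grasp point. The pads swing forward as they close: fully open they stand 13 mm farther back than shut.
Start: joints at [-1.252, 0.276, 1.505, -0, 1.361, -0.121], TCP at [244.815, -520.316, 231.328] pointing down, gripper open.
Joint ranges: [-2.89, 2.89], [-0.75, 2.08], [0.22, 2.7], [-1.18, 4.32], [0.11, 2.71], [-2.7, 2.7]. Speed limits (rad/s): [2.57, 2.57, 3.14, 3.14, 3.14, 3.14].

### API

Orientations are given as a unit quaternion [x, y, z, w].
In Python, from plant import sense, get_image, camera_params, manip gives the robot as it stands.
- The arm moves only by the shell command python3 -m inch 'ROWS' [FORCE]. ROWS is a JSON object of lists of equal length, an entry for each row: "travel": the shift along the world's x, y, z scaled (see below), a list of three; "dr": the turn, a rotation vector about the world's x, y, z scaled (see below), a list of three; "grip": the closure, from -1 (fully open) to 1 (shut). A call has 1 to 20 rows; each row is the pose to reach, as a shift and turn from the pose commanded when the call began, turning the shorter way round; what a row does not reach only later rows make up. The controller multiplies each number of a shift by 300 mm and each number of a turn by 180 degrees. A row lasts 1/8 s, in which the tool goes at most 62.5 mm and 10.7 degrees, less where a joint would pass 70% of its speed; a pose out of reach is approached as far as the arm can. A call with a number of a shift or a turn outside -1 to 1 is refused whole. A call with a gripper value outside its range is refused whole. The fingers move at their own pace and stop on an object; FORCE is the grip in N (left out, the last holds). Time passes only in rows, so rows that repeat a pose let the fingers close. It gives the time, the measured TCP pose, the force, the opening and the grip force at its end, in the units of the state.
- sense(): the state, without advancing time (a new reading comes with each control period).
- get_image(name): name is "scene" or "top" or "wrist"; returns the picture (400x640x3 uint8, blue, green, red); there is no depth.
- camera_params(name): a dict with "K" (3x3 intrinsics, pixels), "R" (3x3) and "t" (3): a world point X has camera coordinates R X + t. Camera axes: x right, y down, z forward; pixel columns grow to the right and rows downward; lengths in mm; the calibration is good to about 2 mm. A picture is of the moment at which its call begins: read the wrist's pose just before it. camera_params takes no time and is no camera call; for the wrist camera it gives the pose at the moment of the call.
- manip.sign_off(): hands the job in; it is judged then, once.
The state is a dict: "t": time; "joint_pos": joint angles; "joint_velocities": joint speeds; "joint_efforts": joint torques, N m; "tcp_pos": TCP position; "tool_rot": TCP orientation; "wrist_force": force on the tool from outside, world axes, zero at the start; "torque": the same for the moment, N m; "grip_width": finger opening in mm; "grasp_force": force on a finger pad.
Only numpy, scipy, OpenCV 4.12 (cv2) and the standard library are available. Lean on these libraries where they do the work, as an engineer would, in place of code of your own. Each camera call takes 0.05 s, during which the arm holds its last target. There are 200 camera calls.

### The job

Check the bore of the green casting with the pin gauge kept in the wooden case: lift the loose lid off by its knob and set it down flat on the bench, clear of the case. Take the gauge out by its steel shank, lay it in the two V saddles of the rest with its red handle in the yellow saddle, and let go; then take it again by the handle and push the shank into the bore until the handle's shoulder is fully home against the casting's face, and leave it there. Do not drop the lid or the gauge, and leave the oil bottle, the round stock and the drilled steel block where they are.

Things in the scene. Friction and masses are not known exactly. Their poses are not given: they have to be found in the camera images.
- gauge_case: Fixed wooden case 180 (x) x 110 (y) mm, origin at centre of underside. Decks 44 mm high carry the lid inside a 6 mm wide lip 51 mm high. The gauge lies along x, tip to +x, axis 30 mm above the bench: handle sunk in a close pocket (x -80 to -8 mm), tip in another (x 50 to 80). From x = -8 to 50 an open finger channel, floor 4 mm high, crosses the full width and bares the shank.
- case_lid: Loose light wood lid 160 (x) x 90 (y) x 8 mm, about 0.12 kg, with a round black knob at its centre: 30 mm across from 20 to 36 mm above the lid's underside, top at 40 mm, on an 18 mm neck. Origin at the centre of the underside, z up. It starts on the case, underside 44 mm above the bench.
- pin_gauge: Round pin gauge, about 0.12 kg. Origin on its axis at the shoulder between handle and shank, near the centre of mass; +x points to the tip. Red handle 24 mm diameter, x -75 to 0 mm; steel shank 14 mm diameter, x 0 to 80 mm, last 8 mm tapering to 7 mm. Starts lying in the case under the lid, shoulder at about x = -3 mm of the case, pointing as the case's x.
- v_rest: Fixed set-down rest: dark steel base 170 (x) x 70 (y) x 12 mm with two upright 90 degree V saddles, each 12 mm long in x, about 45 mm wide: a yellow one for the handle at x = -64 mm (V tips 58 mm high), an aluminium one for the shank at x = +55 mm (65 mm high). Origin at the centre of the underside.
- rest_seat (a point): Where the gauge's origin (its shoulder) comes to lie in the rest: above the rest's origin, 55 mm above the bench. Axes as the rest; the gauge lies along x, level, tip to +x.
- casting: Fixed green cast housing, 90 mm deep (x from -90 to 0), 100 mm wide (y), 85 mm high, with bolted feet 18 mm high at its sides (160 mm wide over all). Origin on the bench under its +x face, in which the bore opens; the bore runs level, right through, along x.
- bore_mouth (a point): Centre of the bore's mouth, in the casting's +x face, 55 mm above the bench. +x points out of the bore, square to the face; the gauge goes in along -x. Bore 16 mm diameter, 90 mm deep, edge chamfered 2.5 mm; a bare steel ring marks it, and a bare steel strip the edge above it on top.
- oil_bottle: White oil bottle with red cap, 56 mm diameter, 130 mm high, loose; origin at the centre of its underside. Leave alone.
- round_stock: Upright dark steel round, 54 mm diameter, 90 mm high, loose; origin at the centre of its underside. Leave alone.
- hole_block: Steel block with three holes, 40 (x) x 100 (y) x 30 mm high, loose; origin at the centre of its underside. Leave alone.
There are look-alikes about, which are no part of the job. Leave any orange or turquoise look-alike of the gauge_case alone. Leave any purple look-alike of the case_lid alone.

How it is judged:
By the outcome, as a careful person would: the job done as asked, in the order asked, and still so for the second after the job is handed in, with the robot touching nothing.
It also fails if it takes over 67 s, if anything falls off the work surface, if the arm or the gripper's body presses on something with over 40 N, if the wrist force passes 120 N, or if a joint passes its speed limit or range.

## Working session

There is one attempt and no reset: what is moved stays moved. The work goes in short steps, Python scripts to look and compute and a shell command to move; the robot and the scene stay as the last step left them, time stands still between calls to the robot, and variables do not carry over. Pictures are saved under pics/ and viewed, at most 10 in all, crops included, and the job is handed in when it is done.

```bash
ls; mkdir -p pics
python3 - <<'E'
from plant import sense,get_image,camera_params
import cv2,numpy as np
for n in("top","scene"):
    im=get_image(n);cv2.imwrite(f"pics/{n}0.png",im)
    p=camera_params(n);print(n,np.round(p["K"],1).tolist(),np.round(p["R"],4).tolist(),np.round(p["t"],1).tolist())
s=sense();print(s["t"],s["tool_rot"],s["grip_width"])
E
```

```text
pics
top [[471.9, 0.0, 323.7], [0.0, 471.9, 206.1], [0.0, 0.0, 1.0]] [[-0.0053, -0.9999, 0.0152], [-0.9961, 0.0039, -0.0878], [0.0877, -0.0156, -0.996]] [109.0, 514.3, 1599.4]
scene [[436.3, 0.0, 320.9], [0.0, 436.3, 204.9], [0.0, 0.0, 1.0]] [[0.7833, 0.6214, 0.0151], [0.5298, -0.6548, -0.539], [-0.3251, 0.4302, -0.8422]] [-470.1, -144.1, 1455.5]
0.1 [ 9.75921908e-01  2.18118551e-01 -9.28200401e-05 -8.48226510e-04] 85.55267352119856
```

View pics/top0.png

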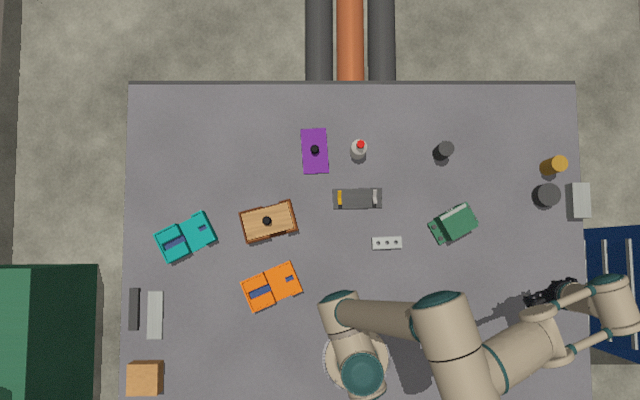

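View pics/scene0.png

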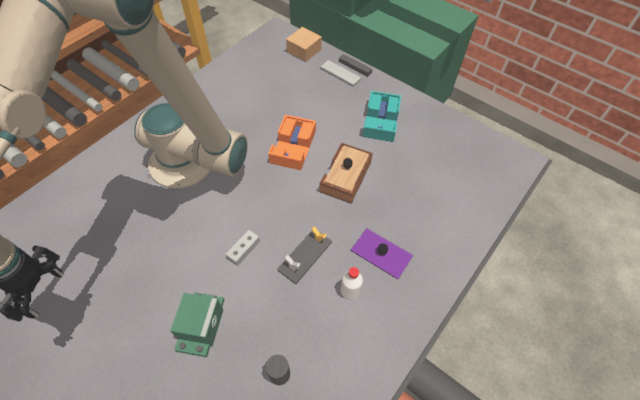

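The top view shows: 
- **Cases:** the wooden case with its light lid and black knob is at (268,221). The turquoise (186,237) and orange (272,287) ones are look-alikes. Only the wooden one fits.
- **Lids:** the purple one at (315,151) is a look-alike.
- **Other parts:** rest (357,198), casting (453,223), hole block (387,243), bottle (359,150), stock (443,151).

I'll confirm this with enlarged crops.

Run:
```python
import cv2,numpy as np
t=cv2.imread("pics/top0.png");s=cv2.imread("pics/scene0.png")
def c(im,u,v,h=33,w=44): return cv2.resize(im[v-h:v+h,u-w:u+w],(400,300),interpolation=cv2.INTER_CUBIC)
cv2.imwrite("pics/crop0.png",np.vstack([np.hstack([c(t,268,221),c(s,346,172)]),np.hstack([c(t,455,223),c(s,200,322)])]))
```

```text
(no output)
```

View pics/crop0.png

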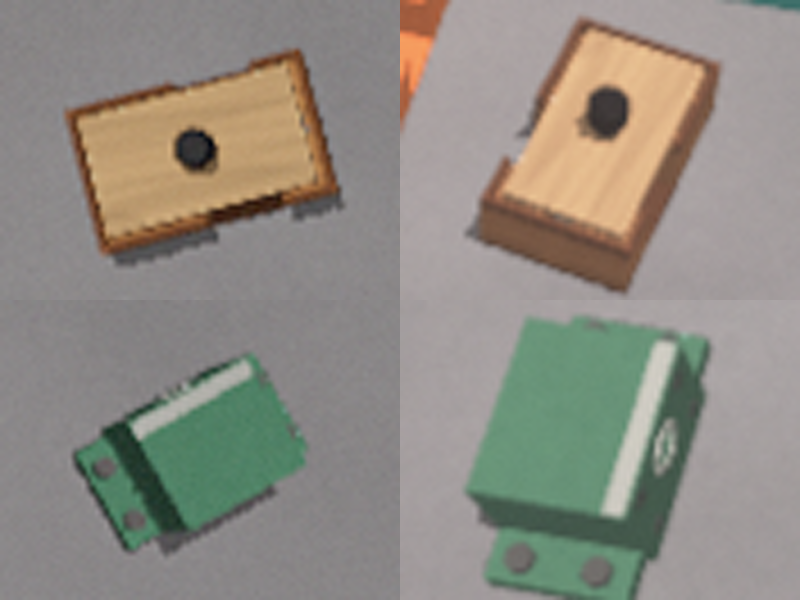

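The wooden case's lip gap lies to the right in the top view, so its +x points roughly along world -y. The casting's face with the strip points up in the image, roughly world +x. Next I'll measure the parts.

```bash
cat > h.py <<'E'
import cv2,numpy as np
from plant import sense,get_image,camera_params
from scipy.spatial.transform import Rotation as Rot
def ray(p,uv,z):
    uv=np.atleast_2d(np.asarray(uv,float)); R,t,K=map(np.array,(p["R"],p["t"],p["K"]))
    d=np.c_[uv,np.ones(len(uv))]@np.linalg.inv(K).T@R; o=-R.T@t
    return o+d*((z-o[2])/d[:,2])[:,None]
def blob(mask,box,big=True):
    m=np.zeros_like(mask);u0,v0,u1,v1=box;m[v0:v1,u0:u1]=mask[v0:v1,u0:u1]
    c,_=cv2.findContours(m,cv2.RETR_EXTERNAL,cv2.CHAIN_APPROX_NONE);return max(c,key=cv2.contourArea)
def rect(c,p,z):
    # contour -> world plane -> min area rect
    w=ray(p,c.reshape(-1,2),z)[:,:2].astype(np.float32);(cx,cy),(a,b),th=cv2.minAreaRect(w)
    if a<b:a,b,th=b,a,th+90
    return np.round([cx,cy,a,b,th],1)
def pix(p,X):
    q=np.array(p["R"])@np.array(X,float)+np.array(p["t"]);q=np.array(p["K"])@q;return q[:2]/q[2]
E
python3 - <<'E'
from h import *
ims={"top":cv2.imread("pics/top0.png"),"scene":cv2.imread("pics/scene0.png")}
B={"top":dict(case=(230,195,305,250),rest=(325,180,390,215),cast=(420,195,490,250)),
"scene":dict(case=(310,135,380,205),rest=(270,220,340,285),cast=(165,285,230,358))}
for n,im in ims.items():
    p=camera_params(n);h=cv2.cvtColor(im,cv2.COLOR_BGR2HSV);H,S,V=cv2.split(h)
    print(n,"cam",np.round(-np.array(p["R"]).T@np.array(p["t"])))
    m=lambda c:c.astype(np.uint8)*255
    print("lid(z52)",rect(blob(m((S>60)&(V>150)&(H<30)),B[n]["case"]),p,52),"px area",)
    print("case z51",rect(blob(m((S>50)&(H<30)),B[n]["case"]),p,51))
    c=blob(m(V<60),B[n]["case"]);print("knob z82",ray(p,c.reshape(-1,2).mean(0),82).round(1))
    print("base z12",rect(blob(m((V<95)&(S<60)),B[n]["rest"]),p,12))
    c=blob(m((S>120)&(H>15)&(H<32)),B[n]["rest"]);print("yellow z45",ray(p,c.reshape(-1,2).mean(0),45).round(1),cv2.boundingRect(c))
    c=blob(m((V>150)&(S<50)),B[n]["rest"]);print("alu z48",ray(p,c.reshape(-1,2).mean(0),48).round(1),cv2.boundingRect(c))
    print("strip z85",rect(blob(m((V>150)&(S<50)),B[n]["cast"]),p,85))
    print("casttop z85",rect(blob(m((V>100)&(((H>60)&(H<95)&(S>60))|(S<50)&(V>160))),B[n]["cast"]),p,85))
E
```

```text
top cam [ 373.  132. 1637.]
lid(z52) [463.2 294.8 166.2  96.1 104.6] px area
case z51 [462.9 295.  181.5 112.2 104.8]
knob z82 [[463.3 296.7  82. ]]
base z12 [525.4 -44.   93.6  33.7  93.9]
yellow z45 [[542.8  54.6  45. ]] (337, 190, 5, 15)
alu z48 [[546.9 -64.8  48. ]] (373, 190, 4, 13)
strip z85 [ 491.4 -318.8   96.3   16.   119.8]
casttop z85 [ 459.6 -339.8  105.6   91.   118.8]
scene cam [ 918. -428. 1155.]
lid(z52) [468.2 296.7 169.   97.2 104.9] px area
case z51 [474.  285.1 212.  118.2 104.9]
knob z82 [[476.4 284.2  82. ]]
base z12 [524.7 -64.6  19.3  10.6 177.7]
yellow z45 [[545.2  55.   45. ]] (312, 227, 14, 14)
alu z48 [[552.1 -18.   48. ]] (270, 220, 70, 65)
strip z85 [ 472.7 -341.7  200.2  164.4  134.9]
casttop z85 [ 470.  -339.1  192.7  164.4  134.9]
```

```bash
python3 -m inch '{"travel":[[0.9,0.8,0.3],[0.9,0.8,0.3],[0.9,0.8,0.3],[0.9,0.8,0.3],[0.9,0.8,0.3],[0.9,0.8,0.3],[0.9,0.8,0.3],[0.9,0.8,0.3],[0.9,0.8,0.3],[0.9,0.8,0.3]],"dr":[[0,0,0.0256],[0,0,0.0256],[0,0,0.0256],[0,0,0.0256],[0,0,0.0256],[0,0,0.0256],[0,0,0.0256],[0,0,0.0256],[0,0,0.0256],[0,0,0.0256]],"grip":[-1,-1,-1,-1,-1,-1,-1,-1,-1,-1]}' 40
python3 - <<'E'
from h import *
p=camera_params("wrist");im=get_image("wrist");cv2.imwrite("pics/w1.png",im)
np.save("pics/w1.npy",p,allow_pickle=True)
print(sense()["tcp_pos"],np.round(-np.array(p["R"]).T@np.array(p["t"])),np.round(p["R"],3).tolist(),np.round(p["K"],1).tolist())
n=np.array([.868,.497,0]);f=np.array([498.5,-316,0])
print(pix(p,f+[0,0,85]),pix(p,f+[0,0,55]))
E
```

```text
t: 1.35
tcp_pos: [513.8, -281.3, 321.0]
tool_rot: [0.967, 0.256, -0.0, -0.0]
wrist_force: [0.3, 0.2, 0.3]
grip_width: 85.5
grasp_force: 0.0
[ 513.9385629  -281.24205507  321.12600431] [ 578. -244.  464.] [[0.496, -0.868, -0.001], [-0.83, -0.475, 0.294], [-0.256, -0.145, -0.956]] [[314.1, 0.0, 321.4], [0.0, 314.1, 198.9], [0.0, 0.0, 1.0]]
[340.1541332  190.19042041] [338.90766645 184.21326773]
```

View pics/w1.png

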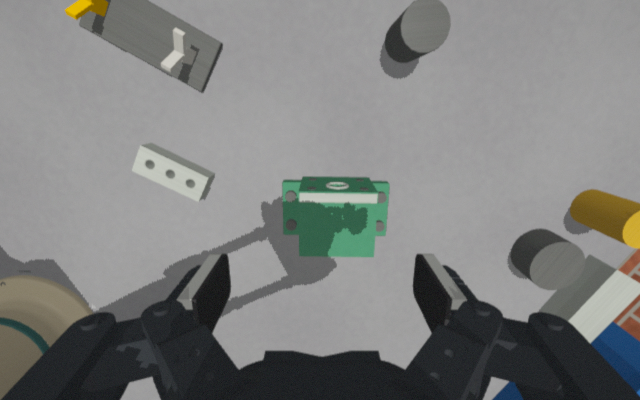

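The wrist view shows the casting with its strip at (338,198) and the bore ring at (338,185). The rest is at (150,45), and the alu saddle is nearest the casting.

Run:
```python
from h import *
p=np.load("pics/w1.npy",allow_pickle=True).item();im=cv2.imread("pics/w1.png");H,S,V=cv2.split(cv2.cvtColor(im,cv2.COLOR_BGR2HSV))
m=((V>150)&(S<45)).astype(np.uint8)*255
c=blob(m,(285,190,392,208));print("strip",rect(c,p,85),cv2.boundingRect(c))
w=ray(p,c.reshape(-1,2)+0.,85);n=np.array([np.cos(np.radians(29.8)),np.sin(np.radians(29.8)),0]);t=np.array([-n[1],n[0],0])
print("n range",np.percentile(w@n,[2,98]),"t",(w@t).min(),(w@t).max())
uv=c.reshape(-1,2);top=[(u,uv[uv[:,0]==u,1].min()-.5) for u in range(304,373)];W=ray(p,top,85)
k=np.polyfit(W[:,1],W[:,0],1);print("edge dir deg",np.degrees(np.arctan2(1,k[0])),"mean",W.mean(0), (W@n).mean())
c=blob(m,(320,178,358,191));print("ring bb",cv2.boundingRect(c));r=cv2.boundingRect(c);uvr=(r[0]+r[2]/2-.5,r[1]+r[3]/2-.5)
X=ray(p,uvr,55)[0];print("ring",X.round(1),"n",X@n,"t",X@t)
g=blob(((H>60)&(H<95)&(S>60)).astype(np.uint8)*255,(270,170,400,265));
c=blob(((H>60)&(H<95)&(S>60)).astype(np.uint8)*255,(290,200,385,265));print("top body t",[(ray(p,[(q,215.),],85)[0]@t).round(1) for q in (c[c[:,0,1]==225][:,0,0].min()-.5,c[c[:,0,1]==225][:,0,0].max()+.5)])
# rest from wrist
y=blob(((S>120)&(H>15)&(H<32)).astype(np.uint8)*255,(50,0,120,30));print("yel bb",cv2.boundingRect(y))
d=blob(((V<120)).astype(np.uint8)*255,(60,0,230,100));print("rest base",rect(d,p,12))
pt=camera_params("top");it=cv2.imread("pics/top0.png");Ht,St,Vt=cv2.split(cv2.cvtColor(it,cv2.COLOR_BGR2HSV))
print(it[207,350],it[225,350],it[188,355])
d=blob(((Vt<113)|(St>100)|(Vt>160)).astype(np.uint8)*255,(327,183,388,214));print("rest base top",rect(d,pt,12))
```

```text
strip [ 488.9 -318.7   98.6   12.6  118.7] (299, 193, 79, 11)
n range [258.68544504 271.90227065] t -568.7687588908175 -470.1806869530701
edge dir deg 118.59108275982655 mean [ 494.18973982 -315.42996585   85.        ] 272.0803040665626
ring bb (328, 186, 20, 3)
ring [ 494.2 -316.3   55. ] n 271.66932626551613 t -520.120854180665
top body t [np.float64(-465.3), np.float64(-579.3)]
yel bb (65, 0, 44, 19)
rest base [541.3 -10.7 173.5  70.3  91.1]
[103 105 107] [134 131 134] [119 120 123]
rest base top [541.7  -7.5 170.4  73.2  89.8]
```

```bash
python3 -m inch '{"travel":[[0.1,0.72,-0.2],[0.1,0.72,-0.2],[0.1,0.72,-0.2],[0.1,0.72,-0.2],[0.1,0.72,-0.2],[0.1,0.72,-0.2],[0.1,0.72,-0.2],[0.1,0.72,-0.2]],"dr":[[0,0,0.339],[0,0,0.339],[0,0,0.339],[0,0,0.339],[0,0,0.339],[0,0,0.339],[0,0,0.339],[0,0,0.339]],"grip":[-1,-1,-1,-1,-1,-1,-1,-1]}' 40
python3 - <<'E'
from h import *
p=camera_params("wrist");im=get_image("wrist");cv2.imwrite("pics/w2.png",im)
np.save("pics/w2.npy",p,allow_pickle=True)
print(sense()["tcp_pos"])
E
```

```text
t: 2.4
tcp_pos: [544.7, -64.8, 261.4]
tool_rot: [0.703, 0.711, 0.0, 0.0]
wrist_force: [0.3, 0.1, 0.7]
grip_width: 85.4
grasp_force: 0.0
[544.72488553 -64.77002029 261.35306321]
```

View pics/w2.png

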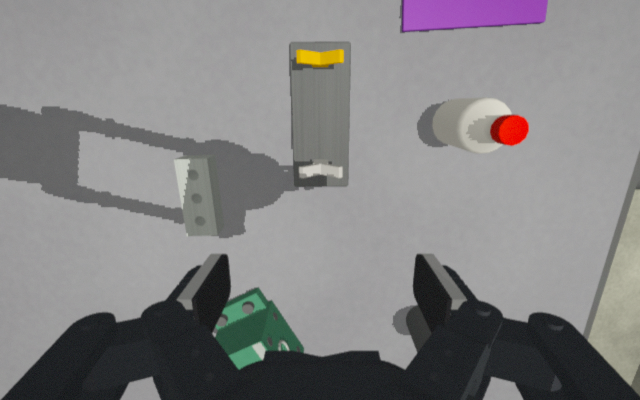

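The rest is seen squarely: yellow saddle at (320,57), alu saddle at (320,172), base spanning columns 290-350. The bottle at (480,125) is clear of it.

Run:
```python
from h import *
p=np.load("pics/w2.npy",allow_pickle=True).item();im=cv2.imread("pics/w2.png");H,S,V=cv2.split(cv2.cvtColor(im,cv2.COLOR_BGR2HSV))
y=blob(((S>120)&(H>15)&(H<32)).astype(np.uint8)*255,(280,30,360,80))
a=blob(((V>165)&(S<60)).astype(np.uint8)*255,(292,155,349,186))
P=[]
for nm,c,z in(("yel",y,58),("alu",a,65)):
    b=cv2.boundingRect(c);print(nm,b)
    l=c[c[:,0,0]==b[0]].reshape(-1,2).mean(0)-[.5,0];r=c[c[:,0,0]==b[0]+b[2]-1].reshape(-1,2).mean(0)+[.5,0]
    W=ray(p,[l,r],z);print(W.round(1),np.linalg.norm(W[0]-W[1]));P.append(W.mean(0))
d=P[1]-P[0];print("mid",P,"dir",np.degrees(np.arctan2(d[1],d[0])))
m=(V<125)|((S>120)&(H>15)&(H<32))|((V>165)&(S<60))
d=blob(m.astype(np.uint8)*255,(286,38,355,190));print("base",rect(d,p,12))
for v in(90,110,130,150): print(v,[int(x) for x in V[v,284:356:3]])
```

```text
yel (296, 49, 48, 19)
[[516.4  54.8  58. ]
 [564.9  56.4  58. ]] 48.5891583171074
alu (299, 164, 44, 14)
[[518.9 -60.   65. ]
 [567.3 -61.6  65. ]] 48.41429478823861
mid [array([540.64976064,  55.59431237,  58.        ]), array([543.12518661, -60.83940505,  65.        ])] dir -88.78205299938377
base [537.5 -10.1 172.5  79.8  90.7]
90 [163, 160, 109, 126, 124, 124, 120, 124, 127, 125, 123, 125, 128, 126, 130, 129, 128, 126, 128, 126, 128, 129, 152, 164]
110 [162, 162, 154, 124, 121, 121, 119, 124, 123, 120, 123, 125, 127, 125, 127, 128, 126, 127, 128, 123, 127, 125, 158, 163]
130 [162, 163, 153, 113, 119, 123, 119, 122, 122, 122, 120, 123, 123, 123, 125, 128, 122, 122, 124, 122, 123, 124, 158, 161]
150 [161, 162, 162, 112, 117, 120, 115, 124, 120, 121, 121, 121, 119, 123, 122, 123, 124, 119, 123, 118, 120, 119, 161, 162]
```

```bash
python3 -m inch '{"travel":[[-0.23,1.0,-0.1],[-0.23,1.0,-0.1],[-0.23,1.0,-0.1],[-0.23,1.0,-0.1],[-0.23,1.0,-0.1],[-0.23,1.0,-0.1],[-0.23,1.0,-0.1],[-0.23,1.0,-0.1]],"dr":[[0,0,0.078],[0,0,0.078],[0,0,0.078],[0,0,0.078],[0,0,0.078],[0,0,0.078],[0,0,0.078],[0,0,0.078]],"grip":[-1,-1,-1,-1,-1,-1,-1,-1]}' 40
python3 - <<'E'
from h import *
p=camera_params("wrist");im=get_image("wrist");cv2.imwrite("pics/w3.png",im)
np.save("pics/w3.npy",p,allow_pickle=True)
s=sense();T=s["tcp_pos"];print(T,s["tool_rot"])
H,S,V=cv2.split(cv2.cvtColor(im,cv2.COLOR_BGR2HSV))
u=pix(p,[464,295.5,80]);print(u);u=u.astype(int)
bx=(u[0]-110,max(u[1]-110,0),u[0]+110,min(u[1]+110,245))
k=blob((V<70).astype(np.uint8)*255,(u[0]-35,u[1]-35,u[0]+35,u[1]+35));(c,r)=cv2.minEnclosingCircle(k)
print("knob",c,r,ray(p,c,84))
m=((S>60)&(V>150)&(H<30)).astype(np.uint8)*255
l=blob(m,bx);print("lid",rect(l,p,52),cv2.boundingRect(l))
E
```

```text
t: 3.45
tcp_pos: [476.4, 234.3, 231.5]
tool_rot: [0.611, 0.792, -0.0, 0.0]
wrist_force: [0.2, -0.3, 0.1]
grip_width: 85.5
grasp_force: 0.0
[476.46805811 234.24247085 231.50257438] [6.10718857e-01 7.91847453e-01 3.09703978e-05 2.94291371e-04]
[325.73733734 117.61899693]
knob (325.1548767089844, 113.02212524414062) 15.742144584655762 [[462.3700031  299.36296651  84.        ]]
lid [461.8 297.5 163.7  94.9 105. ] (272, 21, 104, 173)
```

View pics/w3.png

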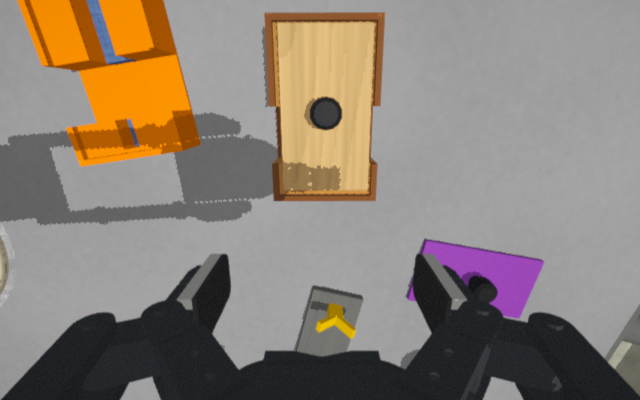

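The lid with its knob at (325,113) in the wooden case is confirmed. The lip gap is at the near end, toward world -y. Grasping the knob now.

```bash
python3 -m inch '{"travel":[[-0.045,0.21,-0.3],[-0.045,0.21,-0.3],[-0.045,0.21,-0.4],[-0.045,0.21,-0.5],[-0.045,0.21,-0.55],[-0.045,0.21,-0.59],[-0.045,0.21,-0.59],[-0.045,0.21,-0.59],[-0.045,0.21,-0.59],[-0.045,0.21,-0.59],[-0.045,0.21,-0.59],[-0.045,0.21,-0.59],[-0.045,0.21,-0.59],[-0.045,0.21,-0.59],[-0.045,0.21,-0.59],[-0.045,0.21,-0.59],[-0.045,0.21,-0.59]],"dr":[[0,0,0],[0,0,0],[0,0,0],[0,0,0],[0,0,0],[0,0,0],[0,0,0],[0,0,0],[0,0,0],[0,0,0],[0,0,0],[0,0,0],[0,0,0],[0,0,0],[0,0,0],[0,0,0],[0,0,0]],"grip":[-1,-1,-1,-1,-1,-1,-1,-1,-1,1,1,1,1,1,1,1,1]}' 40
```

```text
t: 5.62
tcp_pos: [462.4, 298.8, 54.6]
tool_rot: [0.61, 0.793, 0.0, 0.0]
wrist_force: [-1.8, 0.5, 4.8]
grip_width: 28.5
grasp_force: 39.6
```

```bash
python3 -m inch '{"travel":[[0,0,0.05],[0,0,0.12],[0,0,0.2],[0,0,0.25],[-0.03,-0.1,0.25],[-0.07,-0.23,0.25],[-0.11,-0.36,0.25],[-0.15,-0.49,0.25],[-0.18,-0.59,0.25],[-0.2,-0.66,0.25],[-0.21,-0.69,0.25],[-0.21,-0.69,0.25],[-0.21,-0.69,0.25]],"dr":[[0,0,0],[0,0,0],[0,0,0],[0,0,0],[0,0,0],[0,0,0],[0,0,0],[0,0,0],[0,0,0],[0,0,0],[0,0,0],[0,0,0],[0,0,0]],"grip":[1,1,1,1,1,1,1,1,1,1,1,1,1]}' 40
python3 - <<'E'
from h import *
cv2.imwrite("pics/l1w.png",get_image("wrist"));im=get_image("scene");cv2.imwrite("pics/l1.png",im)
cv2.imwrite("pics/l1c.png",cv2.resize(im[100:300,180:440],(780,600)))
E
```

```text
t: 7.25
tcp_pos: [399.8, 92.3, 129.4]
tool_rot: [0.61, 0.793, 0.0, 0.0]
wrist_force: [0.6, 1.3, -1.5]
grip_width: 28.3
grasp_force: 39.7
```

View pics/l1c.png

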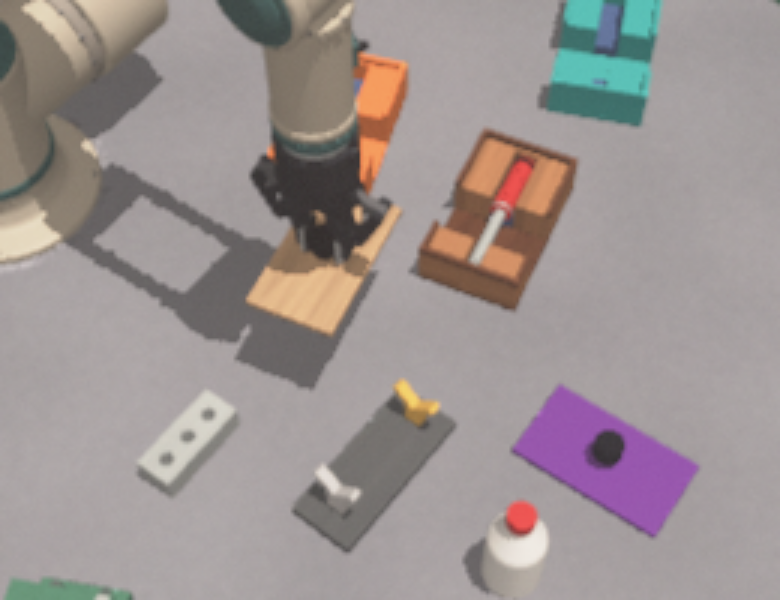

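The lid hangs level, and the gauge lies in the wooden case with its red handle away and its shank toward -y. The landing spot is clear, so I'll lower the lid.

```bash
python3 -m inch '{"travel":[[0,0,-0.1],[0,0,-0.2],[0,0,-0.28],[0,0,-0.33],[0,0,-0.36],[0,0,-0.375],[0,0,-0.385],[0,0,-0.39],[0,0,-0.392],[0,0,-0.394],[0,0,-0.394]],"dr":[[0,0,0],[0,0,0],[0,0,0],[0,0,0],[0,0,0],[0,0,0],[0,0,0],[0,0,0],[0,0,0],[0,0,0],[0,0,0]],"grip":[1,1,1,1,1,1,1,1,1,1,1]}' 40
```

```text
t: 8.72
tcp_pos: [399.4, 91.7, 11.2]
tool_rot: [0.61, 0.793, 0.0, 0.0]
wrist_force: [0.1, 0.4, -0.7]
grip_width: 28.5
grasp_force: 39.7
```

```bash
python3 -m inch '{"travel":[[0,0,-0.002],[0,0,-0.003],[0,0,-0.003]],"dr":[[0,0,0],[0,0,0],[0,0,0]],"grip":[1,1,1]}' 40
```

```text
t: 9.1
tcp_pos: [399.4, 91.7, 10.6]
tool_rot: [0.61, 0.793, 0.0, 0.0]
wrist_force: [-1.0, -1.1, 5.6]
grip_width: 28.2
grasp_force: 40.2
```

```bash
python3 -m inch '{"travel":[[0,0,0],[0,0,0],[0,0,0],[0,0,0],[0,0,0.1],[0,0,0.2],[0,0,0.35],[0,0,0.55],[0.255,0.475,0.63],[0.255,0.475,0.63],[0.255,0.475,0.63],[0.255,0.475,0.63],[0.255,0.475,0.63],[0.255,0.475,0.63]],"dr":[[0,0,0],[0,0,0],[0,0,0],[0,0,0],[0,0,0],[0,0,0],[0,0,0],[0,0,0],[0,0,0],[0,0,0],[0,0,0],[0,0,0],[0,0,0],[0,0,0]],"grip":[-1,-1,-1,-1,-1,-1,-1,-1,-1,-1,-1,-1,-1,-1]}' 40;  python3 - <<'E'
from h import *
p=camera_params("wrist");im=get_image("wrist");cv2.imwrite("pics/w4.png",im);np.save("pics/w4.npy",p,allow_pickle=True)
print(sense()["tcp_pos"])
H,S,V=cv2.split(cv2.cvtColor(im,cv2.COLOR_BGR2HSV))
r=blob(((S>140)&((H<7)|(H>172))&(V>90)).astype(np.uint8)*255,(250,0,400,220));print("red z38",rect(r,p,36),cv2.boundingRect(r))
k=blob(((S<45)&(V>120)).astype(np.uint8)*255,(295,90,350,195));print("shank",rect(k,p,34),cv2.boundingRect(k))
c=blob(((S>60)&(H<30)).astype(np.uint8)*255,(255,0,395,215));print("case",rect(c,p,48))
cv2.imwrite("pics/w4c.png",cv2.resize(im[0:220,220:430],None,fx=2.5,fy=2.5))
t=get_image("top");cv2.imwrite("pics/t4.png",t);Ht,St,Vt=cv2.split(cv2.cvtColor(t,cv2.COLOR_BGR2HSV));pt=camera_params("top")
l=blob(((St>60)&(Vt>130)&(Ht<30)).astype(np.uint8)*255,(295,205,370,275));print("lid top z8",rect(l,pt,8))
E
```

```text
t: 10.85
tcp_pos: [474.9, 233.1, 198.9]
tool_rot: [0.61, 0.792, -0.001, -0.0]
wrist_force: [0.1, -0.0, 0.2]
grip_width: 85.6
grasp_force: 0.0
[475.13341497 233.15955173 199.06403009]
red z38 [452.2 335.8  62.   23.3 104.5] (314, 30, 27, 75)
shank [472.2 261.   78.5  12.9 104.8] (320, 112, 14, 81)
case [462.4 296.9 182.1 111.5 105. ]
lid top z8 [403.   80.9 139.9  90.6 104.9]
```

View pics/w4c.png

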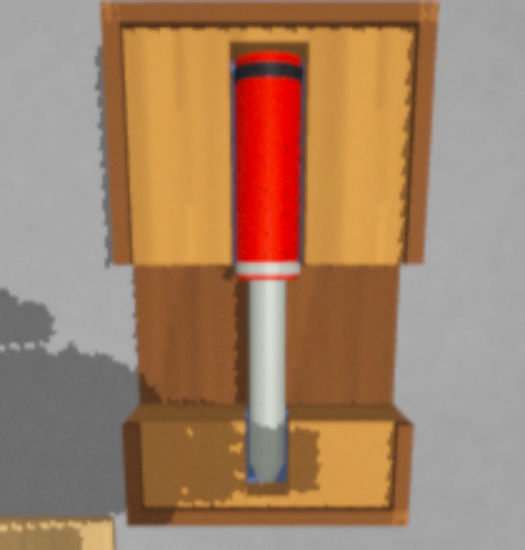

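The gauge is bared in the wooden case, with its shank across the channel and its tip toward -y. I'll approach above the channel centre first.

```bash
python3 -m inch '{"travel":[[-0.024,0.145,-0.2],[-0.024,0.145,-0.3],[-0.024,0.145,-0.4],[-0.024,0.145,-0.4],[-0.024,0.145,-0.4]],"dr":[[0,0,0],[0,0,0],[0,0,0],[0,0,0],[0,0,0]],"grip":[-1,-1,-1,-1,-1]}' 60
```

```text
t: 11.58
tcp_pos: [469.5, 277.7, 80.4]
tool_rot: [0.61, 0.792, 0.001, 0.001]
wrist_force: [-0.6, 0.6, 0.5]
grip_width: 85.5
grasp_force: 0.0
```

```bash
python3 -m inch '{"travel":[[-0.005,-0.004,-0.08],[-0.005,-0.004,-0.15],[-0.005,-0.004,-0.2],[-0.005,-0.004,-0.225],[-0.005,-0.004,-0.233],[-0.005,-0.004,-0.233],[-0.005,-0.004,-0.233],[-0.005,-0.004,-0.233],[-0.005,-0.004,-0.233],[-0.005,-0.004,-0.233],[-0.005,-0.004,-0.233],[-0.005,-0.004,-0.233],[-0.005,-0.004,-0.233],[-0.005,-0.004,-0.233],[-0.005,-0.004,-0.233]],"dr":[[0,0,0],[0,0,0],[0,0,0],[0,0,0],[0,0,0],[0,0,0],[0,0,0],[0,0,0],[0,0,0],[0,0,0],[0,0,0],[0,0,0],[0,0,0],[0,0,0],[0,0,0]],"grip":[-1,-1,-1,-1,-1,-1,1,1,1,1,1,1,1,1,1]}' 60
```

```text
t: 13.45
tcp_pos: [467.3, 276.6, 9.5]
tool_rot: [0.61, 0.793, 0.0, 0.0]
wrist_force: [0.0, 1.2, 4.1]
grip_width: 12.2
grasp_force: 58.4
```

```bash
python3 -m inch '{"travel":[[0,0,0.02],[0,0,0.06],[0,0,0.12],[0,0,0.2],[0,0,0.28],[0,0,0.33],[0.02,-0.06,0.35],[0.06,-0.18,0.35],[0.11,-0.33,0.35],[0.16,-0.48,0.35],[0.2,-0.63,0.35],[0.23,-0.75,0.35],[0.25,-0.82,0.35],[0.25,-0.86,0.35],[0.25,-0.86,0.35],[0.25,-0.86,0.35]],"dr":[[0,0,0],[0,0,0],[0,0,0],[0,0,0],[0,0,0],[0,0,0],[0,0,-0.01],[0,0,-0.02],[0,0,-0.03],[0,0,-0.04],[0,0,-0.055],[0,0,-0.065],[0,0,-0.0767],[0,0,-0.0767],[0,0,-0.0767],[0,0,-0.0767]],"grip":[1,1,1,1,1,1,1,1,1,1,1,1,1,1,1,1]}' 60;  python3 - <<'E'
from h import *
p=camera_params("wrist");s=sense();im=get_image("wrist");cv2.imwrite("pics/w5.png",im);np.save("pics/w5.npy",p,allow_pickle=True)
print(s["tcp_pos"],s["tool_rot"],s["grip_width"])
im2=get_image("scene");cv2.imwrite("pics/s5.png",im2)
T=s["tcp_pos"];q=pix(camera_params("scene"),T).astype(int);print(q)
a=cv2.resize(im,(640,400))[0:400,130:510];b=cv2.resize(im2[q[1]-50:q[1]+50,q[0]-50:q[0]+50],(400,400))
cv2.imwrite("pics/v5.png",np.hstack([a,b]))
E
```

```text
t: 15.45
tcp_pos: [541.5, 19.1, 114.1]
tool_rot: [0.7, 0.714, -0.0, -0.0]
wrist_force: [-0.1, -0.6, -1.7]
grip_width: 12.0
grasp_force: 58.6
[541.49841655  19.05915728 114.13256099] [ 7.00396594e-01  7.13753727e-01 -9.38022180e-05 -4.67493066e-04] 12.006538927287094
[308 230]
```

View pics/v5.png

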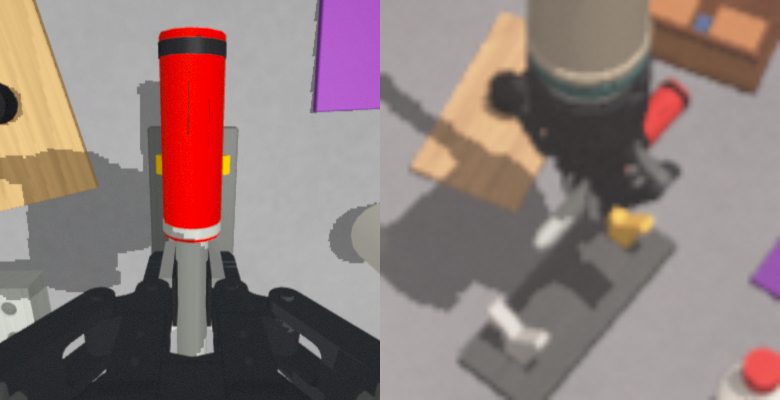

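The gauge is held level between the fingers with its red handle over the rest. I'll check the tilt, the shoulder position and the heading.

```bash
cat > g.py <<'E'
from h import *
def gauge(im,p,zc,vmax=260,box=(270,0,380,260)):
    H,S,V=cv2.split(cv2.cvtColor(im,cv2.COLOR_BGR2HSV))
    r=(((S>140)&((H<7)|(H>172))&(V>70))).astype(np.uint8)*255
    c=blob(r,box);x,y,w,h=cv2.boundingRect(c);out=[]
    for v in range(y+35,y+h-15,10):
        us=c[c[:,0,1]==v][:,0,0]
        L=ray(p,[(us.min()-.5,v),((us.min()+us.max())/2,v),(us.max()+.5,v)],zc);out.append([v,us.max()-us.min()+1,*L[1].round(1)[:2],np.linalg.norm(L[0]-L[2]).round(1)])
    o=np.array(out);k=np.polyfit(o[:,3],o[:,2],1)
    print(o[[0,len(o)//2,-1]]);print("bb",x,y,w,h,"dir",np.degrees(np.arctan2(1,k[0])),"x at y mean",o[:,2:4].mean(0))
    print("end",ray(p,(x+w/2,y),zc+8),"shoulder-ish",ray(p,(x+w/2,y+h),zc+11))
    return o
E
python3 - <<'E'
from g import *
p=np.load("pics/w5.npy",allow_pickle=True).item();im=cv2.imread("pics/w5.png")
gauge(im,p,114.1+20.5)
print(np.round(-np.array(p["R"]).T@np.array(p["t"])))
E
```

```text
[[ 88.   64.  539.5  99.4  23.6]
 [148.   62.  539.9  77.4  24.1]
 [208.   58.  540.4  52.8  23.9]]
bb 289 53 66 176 dir 91.03538553456744 x at y mean [540.01538462  76.89230769]
end [[539.46252212 110.08627837 142.6       ]] shoulder-ish [[540.74296994  48.07051552 145.6       ]]
[540.  94. 257.]
```

```bash
python3 -m inch '{"travel":[[0.005,-0.1,0],[0.005,-0.172,0],[0.005,-0.172,-0.06],[0.005,-0.172,-0.12],[0.005,-0.172,-0.17],[0.005,-0.172,-0.2],[0.005,-0.172,-0.22],[0.005,-0.172,-0.235],[0.005,-0.172,-0.245],[0.005,-0.172,-0.25],[0.005,-0.172,-0.255],[0.005,-0.172,-0.255]],"dr":[[0,0,0],[0,0,0],[0,0,0],[0,0,0],[0,0,0],[0,0,0],[0,0,0],[0,0,0],[0,0,0],[0,0,0],[0,0,0],[0,0,0]],"grip":[1,1,1,1,1,1,1,1,1,1,1,1]}' 60;  python3 - <<'E'
from g import *
p=camera_params("wrist");s=sense();im=get_image("wrist");cv2.imwrite("pics/w6.png",im);np.save("pics/w6.npy",p,allow_pickle=True)
z=s["tcp_pos"][2]+20.5;gauge(im,p,z);print(s["tcp_pos"],s["wrist_force"])
H,S,V=cv2.split(cv2.cvtColor(im,cv2.COLOR_BGR2HSV))
m=((S>120)&(H>17)&(H<32)&(V>80)).astype(np.uint8)*255
ys,xs=np.nonzero(m[0:260,240:400]);xs=xs+240
if len(xs): print("yellow px",xs.min(),xs.max(),ys.min(),ys.max());q=[(xs.min()-.5,ys[xs==xs.min()].mean()),(xs.max()+.5,ys[xs==xs.max()].mean())];print(ray(p,q,58))
E
```

```text
t: 17.05
tcp_pos: [543.6, -33.2, 37.9]
tool_rot: [0.701, 0.714, 0.0, 0.0]
wrist_force: [1.1, -0.4, -1.5]
grip_width: 11.7
grasp_force: 58.6
[[ 88.   65.  541.8  47.2  23.9]
 [148.   62.  542.1  25.2  24.1]
 [208.   58.  542.6   0.6  23.8]]
bb 289 53 66 176 dir 91.06377754363135 x at y mean [542.13076923  24.69230769]
end [[541.60416514  57.87881134  66.36655437]] shoulder-ish [[542.85191357  -4.10401356  69.36655437]]
[543.64340166 -33.16281954  37.86655437] [ 1.11595315 -0.37371582 -1.49082593]
yellow px 255 385 44 83
[[517.46480666  59.22225778  58.        ]
 [564.27311611  59.97460832  58.        ]]
```

```bash
python3 -m inch '{"travel":[[-0.002,0.003,-0.003],[-0.002,0.003,-0.006],[-0.002,0.003,-0.009],[-0.002,0.003,-0.011],[-0.002,0.003,-0.011],[-0.002,0.003,-0.011]],"dr":[[0,0,0],[0,0,0],[0,0,0],[0,0,0],[0,0,0],[0,0,0]],"grip":[1,1,1,1,1,1]}' 60
```

```text
t: 17.85
tcp_pos: [543.0, -32.2, 34.6]
tool_rot: [0.701, 0.714, 0.0, 0.0]
wrist_force: [-0.9, 0.7, -0.1]
grip_width: 12.1
grasp_force: 58.8
```

```bash
python3 -m inch '{"travel":[[0,0,-0.001],[0,0,-0.002],[0,0,-0.002]],"dr":[[0,0,0],[0,0,0],[0,0,0]],"grip":[1,1,1]}' 60
```

```text
t: 18.23
tcp_pos: [543.1, -32.2, 34.5]
tool_rot: [0.701, 0.714, 0.0, 0.0]
wrist_force: [-2.4, 0.2, 4.7]
grip_width: 12.5
grasp_force: 59.2
```

```bash
python3 -m inch '{"travel":[[0,0,0],[0,0,0],[0,0,0],[0,0,0],[0,0,0],[0,0,0.05],[0,0,0.15],[0,0,0.3],[0,0,0.4],[0,0,0.4],[0,0,0.4]],"dr":[[0,0,0],[0,0,0],[0,0,0],[0,0,0],[0,0,0],[0,0,0],[0,0,0],[0,0,0],[0,0,0],[0,0,0],[0,0,0]],"grip":[-1,-1,-1,-1,-1,-1,-1,-1,-1,-1,-1]}' 60;  python3 - <<'E'
from g import *
p=camera_params("wrist");s=sense();im=get_image("wrist");cv2.imwrite("pics/w7.png",im);np.save("pics/w7.npy",p,allow_pickle=True)
gauge(im,p,55,box=(270,20,380,260));print(s["tcp_pos"],s["wrist_force"])
cv2.imwrite("pics/w7c.png",cv2.resize(im[0:260,200:440],None,fx=2,fy=2))
E
```

```text
t: 19.6
tcp_pos: [542.5, -32.1, 153.9]
tool_rot: [0.701, 0.714, -0.0, -0.0]
wrist_force: [-0.4, 0.1, -0.3]
grip_width: 85.5
grasp_force: 0.0
[[114.   32.  541.4  35.1  23.8]
 [134.   32.  541.7  20.5  24.2]
 [144.   31.  541.5  12.9  23.7]]
bb 306 79 33 89 dir 90.30316886978181 x at y mean [541.55   24.075]
end [[540.91825131  58.90733587  63.        ]] shoulder-ish [[542.20355035  -3.46173437  66.        ]]
[542.4703942  -32.11054644 153.9146297 ] [-0.35919706  0.08549918 -0.33037662]
```

View pics/w7c.png

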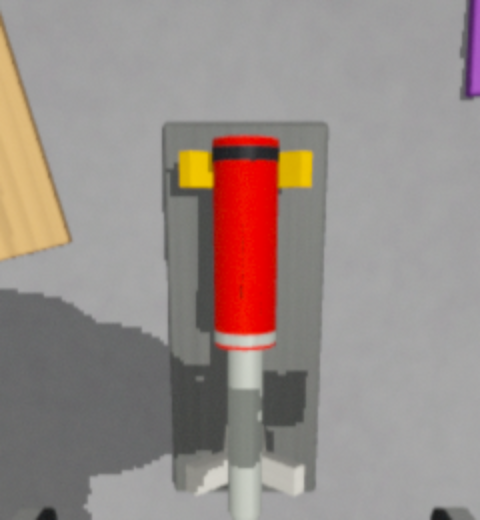

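The gauge lies in both saddles, handle in the yellow one, and the fingers are clear of it. Next I'll take the handle between the saddles.

```bash
python3 -m inch '{"travel":[[-0.002,0.193,-0.05],[-0.002,0.193,-0.15],[-0.002,0.193,-0.25],[-0.002,0.193,-0.32],[-0.002,0.193,-0.37],[-0.002,0.193,-0.39],[-0.002,0.193,-0.398],[-0.002,0.193,-0.398],[-0.002,0.193,-0.398],[-0.002,0.193,-0.398],[-0.002,0.193,-0.398],[-0.002,0.193,-0.398],[-0.002,0.193,-0.398],[-0.002,0.193,-0.398],[-0.002,0.193,-0.398],[-0.002,0.193,-0.398],[-0.002,0.193,-0.398]],"dr":[[0,0,0],[0,0,0],[0,0,0],[0,0,0],[0,0,0],[0,0,0],[0,0,0],[0,0,0],[0,0,0],[0,0,0],[0,0,0],[0,0,0],[0,0,0],[0,0,0],[0,0,0],[0,0,0],[0,0,0]],"grip":[-1,-1,-1,-1,-1,-1,-1,-1,-1,1,1,1,1,1,1,1,1]}' 80
```

```text
t: 21.78
tcp_pos: [542.0, 25.7, 34.8]
tool_rot: [0.701, 0.714, -0.0, -0.0]
wrist_force: [-1.9, 0.1, 4.7]
grip_width: 22.0
grasp_force: 78.1
```

```bash
python3 -m inch '{"travel":[[0,0,0.02],[0,0,0.06],[0,0,0.12],[0,0,0.2],[0,0,0.28],[0,0,0.33],[0.02,-0.06,0.33],[0.06,-0.18,0.33],[0.11,-0.33,0.33],[0.16,-0.48,0.33],[0.2,-0.63,0.33],[0.24,-0.75,0.33],[0.27,-0.83,0.33],[0.29,-0.89,0.33],[0.29,-0.89,0.33],[0.29,-0.89,0.33],[0.29,-0.89,0.33]],"dr":[[0,0,0],[0,0,0],[0,0,0],[0,0,0],[0,0,0],[0,0,0],[0,0,-0.03],[0,0,-0.07],[0,0,-0.12],[0,0,-0.17],[0,0,-0.22],[0,0,-0.27],[0,0,-0.31],[0,0,-0.335],[0,0,-0.3436],[0,0,-0.3436],[0,0,-0.3436]],"grip":[1,1,1,1,1,1,1,1,1,1,1,1,1,1,1,1,1]}' 80;  python3 - <<'E'
from g import *
for n in("wrist","scene","top"):
    p=camera_params(n);s=sense();im=get_image(n);cv2.imwrite(f"pics/{n}8.png",im);np.save(f"pics/{n}8.npy",p,allow_pickle=True)
    if n!="wrist": print(n,pix(p,s["tcp_pos"]))
print(s["tcp_pos"],s["tool_rot"],s["grip_width"])
w=cv2.imread("pics/wrist8.png")[:,120:520];t=cv2.imread("pics/top8.png")[175:275,395:495]
cv2.imwrite("pics/v8.png",np.hstack([w,cv2.resize(t,(400,400))]))
E
```

```text
t: 23.9
tcp_pos: [629.1, -240.2, 133.6]
tool_rot: [0.967, 0.253, -0.0, -0.0]
wrist_force: [-0.2, 0.1, -1.7]
grip_width: 22.0
grasp_force: 78.4
scene [268.31977372 320.65329035]
top [431.43796102 167.34818121]
[ 629.28870799 -240.41276559  133.77350062] [9.67511778e-01 2.52825947e-01 1.98260349e-05 6.41189140e-06] 21.965868175994554
```

View pics/v8.png

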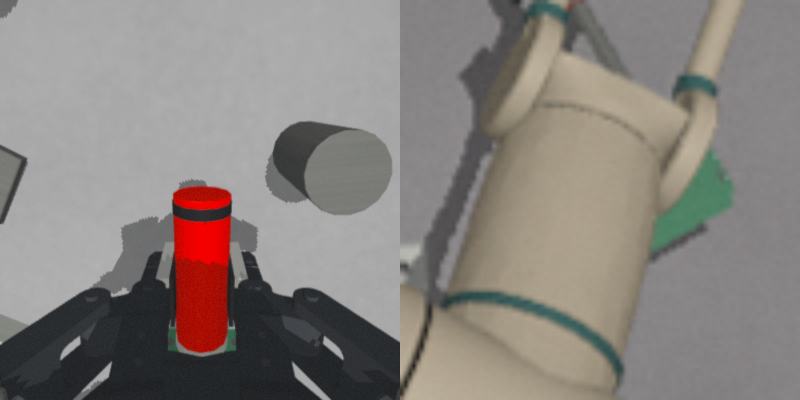

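The wrist view shows the handle held square, with the stock at about (465,170) in full-frame pixels; I'll check that clearance. I've now viewed 11 pictures, one over the limit of 10, so from here I'll use only numeric measurements. Next I'll refine the bore line numerically.

Run:
```python
from g import *
def edges(im,p,box,name):
    H,S,V=cv2.split(cv2.cvtColor(im,cv2.COLOR_BGR2HSV))
    c=blob(((V>140)&(S<60)).astype(np.uint8)*255,box)
    x,y,w,h=cv2.boundingRect(c);print(name,"bb",x,y,w,h,cv2.contourArea(c),rect(c,p,85))
    W=ray(p,c.reshape(-1,2),85)[:,:2];(vx,vy,x0,y0)=cv2.fitLine(W.astype(np.float32),cv2.DIST_L2,0,.01,.01).ravel()
    print("  line deg",np.degrees(np.arctan2(vy,vx))%180,"centre",W.min(0)/2+W.max(0)/2)
edges(cv2.imread("pics/top0.png"),camera_params("top"),(425,200,480,235),"top")
edges(cv2.imread("pics/wrist8.png")*0+cv2.imread("pics/w1.png"),np.load("pics/w1.npy",allow_pickle=True).item(),(285,191,392,208),"w1")
s=cv2.imread("pics/scene0.png");ps=camera_params("scene")
H,S,V=cv2.split(cv2.cvtColor(s,cv2.COLOR_BGR2HSV))
print(V[318,196:232].tolist());print(S[318,196:232].tolist())
c0=None
m=((V>165)&(S<45)).astype(np.uint8)*255
n,lab,st,ce=cv2.connectedComponentsWithStats(m[290:352,195:226]);print(st[1:],ce[1:])
# own gauge in wrist8, and stock
p=np.load("pics/wrist8.npy",allow_pickle=True).item();im=cv2.imread("pics/wrist8.png")
gauge(im,p,133.8+20.2,box=(270,170,380,355))
H,S,V=cv2.split(cv2.cvtColor(cv2.imread("pics/top0.png"),cv2.COLOR_BGR2HSV))
c=blob((V<100).astype(np.uint8)*255,(428,135,460,168));b=cv2.boundingRect(c);print("stock bb",b,ray(camera_params("top"),(b[0]+b[2]/2,b[1]+b[3]/2),45))
```

```text
top bb 440 203 27 18 100.5 [ 492.5 -318.9   98.5   20.   119.1]
  line deg 118.81306 centre [ 489.64558711 -320.4773937 ]
w1 bb 299 193 79 11 688.0 [ 488.4 -318.9   98.6   13.2  119.8]
  line deg 118.46683 centre [ 488.83808526 -318.53451847]
[145, 146, 147, 148, 147, 148, 148, 149, 149, 167, 195, 207, 205, 205, 186, 132, 103, 163, 144, 147, 129, 96, 90, 89, 109, 148, 166, 166, 168, 166, 165, 165, 166, 166, 166, 166]
[76, 75, 76, 74, 75, 74, 74, 74, 75, 34, 16, 16, 15, 16, 22, 44, 47, 14, 21, 21, 18, 43, 59, 60, 35, 7, 8, 11, 11, 9, 8, 9, 9, 8, 9, 11]
[[  0   0  31   9 135]
 [  5   8  17  39 207]
 [ 26  11   5  21  44]
 [ 18  29   1   1   1]
 [ 17  31   1   2   2]
 [ 20  31   1   1   1]
 [ 30  32   1   2   2]] [[18.51851852  2.04444444]
 [13.04347826 26.55555556]
 [29.         22.11363636]
 [18.         29.        ]
 [17.         31.5       ]
 [20.         31.        ]
 [30.         32.5       ]]
[[ 250.    56.   641.  -232.8   24. ]
 [ 290.    52.   623.8 -242.5   23.3]
 [ 330.    50.   605.1 -253.    23.4]]
bb 294 215 57 138 dir 29.323757476495217 x at y mean [ 623.48888889 -242.66666667]
end [[ 657.66164099 -223.91483449  162.        ]] shoulder-ish [[ 602.77095267 -254.86780096  165.        ]]
stock bb (432, 141, 22, 25) [[ 692.4184829  -303.46512283   45.        ]]
```

Run:
```python
from g import *
a=np.radians(28.7);n=np.array([np.cos(a),np.sin(a),0]);t=np.array([-n[1],n[0],0])
s=cv2.imread("pics/scene0.png");ps=camera_params("scene")
X=ray(ps,(208.04,316.56),85)[0];print("scene strip",X,X@n,X@t)
H,S,V=cv2.split(cv2.cvtColor(s,cv2.COLOR_BGR2HSV))
m=((V>120)&(S<40)).astype(np.uint8);m[:, :212]=0;m[:,220:]=0;m[:311]=0;m[:329]*=1;m[329:]=0
ys,xs=np.nonzero(m);print(sorted(zip(ys.tolist(),xs.tolist()))[:80])
X=ray(ps,((xs.min()+xs.max())/2,(ys.min()+ys.max())/2),55)[0];print("scene ring",X,X@n,X@t)
# bolt-foot outline + body in w1: sides of top face ends of strip
p=np.load("pics/w1.npy",allow_pickle=True).item();im=cv2.imread("pics/w1.png");print(im[178:192,322:356:3].max(2).tolist())
```

```text
scene strip [ 491.3851701  -317.40363926   85.        ] 278.59193111339675 -514.3840894985832
[(311, 212), (312, 212), (313, 212), (315, 215), (316, 214), (316, 215), (317, 213), (317, 214), (317, 215), (318, 213), (318, 214), (318, 215), (318, 216), (319, 212), (319, 213), (319, 214), (319, 215), (319, 216), (320, 212), (320, 213), (320, 215), (320, 216), (321, 212), (321, 213), (321, 215), (321, 216), (322, 212), (322, 213), (322, 215), (322, 216), (323, 212), (323, 213), (323, 214), (323, 215), (323, 219), (324, 212), (324, 213), (324, 214), (324, 215), (324, 219), (325, 212), (325, 213), (325, 214), (325, 219), (326, 212), (326, 213), (326, 218), (326, 219), (327, 218), (327, 219), (328, 218), (328, 219)]
scene ring [ 499.83236457 -307.76315658   55.        ] 290.6309416400966 -509.9845183699897
[[99, 94, 98, 95, 95, 98, 97, 98, 96, 98, 96, 96], [93, 93, 95, 95, 94, 95, 97, 96, 94, 97, 93, 90], [97, 94, 95, 96, 95, 98, 96, 95, 95, 95, 96, 92], [95, 97, 94, 105, 108, 109, 103, 98, 94, 95, 94, 94], [95, 97, 102, 153, 166, 165, 158, 125, 98, 95, 97, 93], [95, 97, 125, 172, 181, 175, 173, 155, 112, 95, 95, 96], [94, 103, 135, 148, 164, 158, 155, 144, 118, 95, 96, 96], [95, 101, 144, 123, 145, 127, 135, 114, 134, 97, 94, 95], [94, 101, 154, 154, 145, 120, 133, 138, 154, 100, 94, 95], [93, 98, 137, 174, 174, 168, 169, 172, 161, 98, 98, 94], [95, 95, 106, 146, 169, 179, 169, 160, 133, 95, 95, 97], [92, 93, 96, 104, 126, 143, 129, 120, 101, 94, 95, 96], [97, 95, 97, 97, 100, 104, 98, 100, 98, 97, 95, 97], [118, 119, 120, 117, 109, 105, 107, 106, 107, 110, 100, 98]]
```

```bash
python3 -m inch '{"travel":[[0.004,-0.007,-0.08],[0.004,-0.007,-0.16],[0.004,-0.007,-0.23],[0.004,-0.007,-0.28],[0.004,-0.007,-0.31],[0.004,-0.007,-0.325],[0.004,-0.007,-0.33],[0.004,-0.007,-0.33],[0.004,-0.007,-0.33]],"dr":[[0,0,-0.0033],[0,0,-0.0033],[0,0,-0.0033],[0,0,-0.0033],[0,0,-0.0033],[0,0,-0.0033],[0,0,-0.0033],[0,0,-0.0033],[0,0,-0.0033]],"grip":[1,1,1,1,1,1,1,1,1]}' 80;  python3 - <<'E'
from g import *
s=sense();T=s["tcp_pos"];a=np.radians(28.7);n=np.array([np.cos(a),np.sin(a),0]);t=np.array([-n[1],n[0],0])
print(T,T@n,T@t,2*np.degrees(np.arctan2(s["tool_rot"][1],s["tool_rot"][0])),Rot.from_quat(s["tool_rot"]).as_matrix()[:,2],s["wrist_force"],s["torque"])
print(pix(camera_params("scene"),T-114*n+[0,0,20]))
E
```

```text
t: 25.18
tcp_pos: [630.9, -243.6, 35.1]
tool_rot: [0.969, 0.247, 0.0, 0.0]
wrist_force: [0.4, 0.5, -1.8]
grip_width: 22.1
grasp_force: 78.4
[ 630.94969574 -243.59711628   35.11754426] 436.45404596108165 -516.6671456295899 28.617082409431063 [ 9.88133102e-04 -5.65348507e-04 -9.99999352e-01] [ 0.39848932  0.47988795 -1.7572526 ] [-0.02607789 -0.06197807 -0.01423859]
[226.81948099 324.17673476]
```

```bash
python3 -m inch '{"travel":[[-0.002,0.004,0],[-0.025,-0.009,0],[-0.05,-0.022,0],[-0.075,-0.036,0],[-0.1,-0.05,0],[-0.115,-0.058,0],[-0.125,-0.063,0],[-0.134,-0.068,0],[-0.134,-0.068,0],[-0.134,-0.068,0]],"dr":[[0,0,0],[0,0,0],[0,0,0],[0,0,0],[0,0,0],[0,0,0],[0,0,0],[0,0,0],[0,0,0],[0,0,0]],"grip":[1,1,1,1,1,1,1,1,1,1]}' 80;  python3 - <<'E'
from g import *
s=sense();T=s["tcp_pos"];a=np.radians(28.6);n=np.array([np.cos(a),np.sin(a),0]);t=np.array([-n[1],n[0],0])
print(T,T@n,T@t,s["wrist_force"]@n,s["wrist_force"]@t,s["torque"])
E
```

```text
t: 26.42
tcp_pos: [590.6, -263.7, 34.5]
tool_rot: [0.969, 0.247, 0.0, 0.0]
wrist_force: [1.1, -0.1, -1.1]
grip_width: 22.1
grasp_force: 78.4
[ 590.61078116 -263.7230341    34.54364843] 392.3041417840237 -514.2649063179061 0.9131855575931055 -0.6195438643508796 [-0.0125089  -0.09093841 -0.03397466]
```

```bash
cat > st.py <<'E'
from g import *
s=sense();T=s["tcp_pos"];a=np.radians(28.6);n=np.array([np.cos(a),np.sin(a),0]);t=np.array([-n[1],n[0],0])
print("n,t,z",(T@n).round(2),(T@t).round(2),T[2].round(2),"F",(s["wrist_force"]@n).round(2),(s["wrist_force"]@t).round(2),s["wrist_force"][2].round(2),"M n,t,z",(s["torque"]@n).round(3),(s["torque"]@t).round(3),s["torque"][2].round(3))
E
python3 -m inch '{"travel":[[-0.01,-0.0053,0],[-0.02,-0.0107,0],[-0.029,-0.016,0],[-0.029,-0.016,0]],"dr":[[0,0,0],[0,0,0],[0,0,0],[0,0,0]],"grip":[1,1,1,1]}' 80; python3 st.py
```

```text
t: 26.92
tcp_pos: [581.4, -268.8, 34.6]
tool_rot: [0.969, 0.247, -0.0, 0.0]
wrist_force: [-0.2, -0.3, -1.3]
grip_width: 21.7
grasp_force: 78.4
n,t,z 381.82 -514.31 34.56 F -0.35 -0.15 -1.34 M n,t,z 0.011 -0.05 -0.023
```

```bash
python3 -m inch '{"travel":[[-0.015,-0.008,0],[-0.03,-0.0163,0],[-0.045,-0.0245,0],[-0.0585,-0.032,0],[-0.0585,-0.032,0]],"dr":[[0,0,0],[0,0,0],[0,0,0],[0,0,0],[0,0,0]],"grip":[1,1,1,1,1]}' 80; python3 st.py
```

```text
t: 27.55
tcp_pos: [563.8, -278.4, 34.5]
tool_rot: [0.969, 0.247, -0.0, -0.0]
wrist_force: [-0.2, 0.5, -2.2]
grip_width: 22.0
grasp_force: 78.4
n,t,z 361.7 -514.31 34.54 F 0.02 0.53 -2.17 M n,t,z -0.032 -0.051 0.029
```

```bash
python3 -m inch '{"travel":[[-0.015,-0.008,0],[-0.03,-0.0163,0],[-0.045,-0.0245,0],[-0.0585,-0.032,0],[-0.0735,-0.04,0],[-0.0878,-0.0479,0],[-0.0878,-0.0479,0]],"dr":[[0,0,0],[0,0,0],[0,0,0],[0,0,0],[0,0,0],[0,0,0],[0,0,0]],"grip":[1,1,1,1,1,1,1]}' 80; python3 st.py
```

```text
t: 28.42
tcp_pos: [537.4, -292.8, 34.5]
tool_rot: [0.969, 0.247, -0.0, -0.0]
wrist_force: [0.4, 0.5, -1.2]
grip_width: 22.0
grasp_force: 78.4
n,t,z 331.73 -514.3 34.53 F 0.63 0.21 -1.22 M n,t,z -0.043 -0.097 0.005
```

```bash
python3 -m inch '{"travel":[[-0.01,-0.0053,0],[-0.02,-0.0107,0],[-0.029,-0.016,0],[-0.029,-0.016,0]],"dr":[[0,0,0],[0,0,0],[0,0,0],[0,0,0]],"grip":[1,1,1,1]}' 80; python3 st.py;python3 -m inch '{"travel":[[-0.003,-0.0016,0],[-0.006,-0.0032,0],[-0.009,-0.0048,0],[-0.009,-0.0048,0]],"dr":[[0,0,0],[0,0,0],[0,0,0],[0,0,0]],"grip":[1,1,1,1]}' 80|grep force; python3 st.py
```

```text
t: 28.92
tcp_pos: [528.9, -297.5, 34.5]
tool_rot: [0.969, 0.247, -0.0, 0.0]
wrist_force: [0.3, -1.0, -1.3]
grip_width: 21.6
grasp_force: 78.4
n,t,z 321.96 -514.35 34.53 F -0.21 -0.98 -1.29 M n,t,z 0.004 -0.072 0.009
wrist_force: [3.7, 2.6, -2.2]
grasp_force: 78.4
n,t,z 320.03 -514.42 34.58 F 4.48 0.48 -2.25 M n,t,z 0.106 -0.702 0.017
```

```bash
python3 -m inch '{"travel":[[-0.003,-0.0016,0],[-0.006,-0.0032,0],[-0.006,-0.0032,0],[-0.006,-0.0032,0]],"dr":[[0,0,0],[0,0,0],[0,0,0],[0,0,0]],"grip":[1,1,1,1]}' 80|grep force; python3 st.py
```

```text
wrist_force: [7.7, 5.1, -3.4]
grasp_force: 78.4
n,t,z 320.03 -514.42 34.61 F 9.23 0.75 -3.38 M n,t,z 0.183 -1.463 0.027
```

```bash
python3 -m inch '{"travel":[[-0.006,-0.0032,0],[-0.012,-0.0064,0],[-0.012,-0.0064,0],[-0.012,-0.0064,0]],"dr":[[0,0,0],[0,0,0],[0,0,0],[0,0,0]],"grip":[1,1,1,1]}' 80|grep force; python3 st.py
python3 - <<'E'
from g import *
im=get_image("scene");cv2.imwrite("pics/s9.png",im);p=camera_params("scene")
a=np.radians(28.6);n=np.array([np.cos(a),np.sin(a),0]);T=sense()["tcp_pos"];A=T+[0,0,20.2]
H,S,V=cv2.split(cv2.cvtColor(im,cv2.COLOR_BGR2HSV))
for k in range(-60,50,5):
    q=pix(p,A+n*k+[0,0,11]).round().astype(int);print(k,q,H[q[1],q[0]],S[q[1],q[0]],V[q[1],q[0]],end=" | ")
E
```

```text
wrist_force: [18.0, 12.0, -6.8]
grasp_force: 78.5
n,t,z 320.06 -514.52 34.72 F 21.55 1.92 -6.82 M n,t,z 0.398 -3.089 0.053
-60 [202 318] 70 59 91 | -55 [204 318] 66 48 75 | -50 [206 319] 30 4 61 | -45 [208 319] 165 9 60 | -40 [210 319] 60 4 67 | -35 [212 320] 15 9 60 | -30 [214 320] 160 14 55 | -25 [215 320] 170 14 55 | -20 [217 321] 15 19 54 | -15 [219 321] 20 14 55 | -10 [221 321] 165 9 55 | -5 [223 322] 150 9 55 | 0 [225 322] 0 0 56 | 5 [227 322] 20 16 49 | 10 [229 323] 1 148 126 | 15 [231 323] 1 172 216 | 20 [233 323] 1 171 232 | 25 [235 324] 1 171 233 | 30 [237 324] 1 169 233 | 35 [238 324] 1 164 191 | 40 [240 325] 0 149 151 | 45 [242 325] 1 164 163 |
```

The travel stopped hard at n=320.03: it didn't move between 5 N and 21 N, and the shoulder agrees with the measured face (286 against 283-286). I'll relax, let go and rise.

```bash
python3 -m inch '{"travel":[[0.006,0.0032,0],[0.0125,0.0068,0],[0.0125,0.0068,0],[0.0125,0.0068,0],[0.0125,0.0068,0],[0.0125,0.0068,0],[0.0125,0.0068,0],[0.0125,0.0068,0],[0.0125,0.0068,0.06],[0.0125,0.0068,0.15],[0.0125,0.0068,0.3],[0.0125,0.0068,0.45],[0.0125,0.0068,0.45],[0.0125,0.0068,0.45]],"dr":[[0,0,0],[0,0,0],[0,0,0],[0,0,0],[0,0,0],[0,0,0],[0,0,0],[0,0,0],[0,0,0],[0,0,0],[0,0,0],[0,0,0],[0,0,0],[0,0,0]],"grip":[1,1,1,-1,-1,-1,-1,-1,-1,-1,-1,-1,-1,-1]}' 80
python3 - <<'E'
from g import *
p=camera_params("wrist");im=get_image("wrist");cv2.imwrite("pics/w10.png",im)
a=np.radians(28.6);n=np.array([np.cos(a),np.sin(a),0]);t=np.array([-n[1],n[0],0])
try:
  o=gauge(im,p,55,box=(260,100,390,300))
except Exception as e: print(e)
H,S,V=cv2.split(cv2.cvtColor(im,cv2.COLOR_BGR2HSV))
F=286.1*n-515*t
for k in range(-14,80,3):
    X=F+n*k;X[2]=67 if k>0 else 85
    q=pix(p,X).round().astype(int)
    if 0<=q[1]<400: print(k,q.tolist(),H[q[1],q[0]],S[q[1],q[0]],V[q[1],q[0]],end=" | ")
E
```

```text
t: 32.22
tcp_pos: [524.3, -299.4, 169.1]
tool_rot: [0.969, 0.247, -0.0, -0.0]
wrist_force: [0.3, -0.4, -0.0]
grip_width: 85.7
grasp_force: 0.0
[[ 188.    27.   528.7 -296.6   22.9]
 [ 198.    27.   521.  -300.9   23.1]
 [ 208.    27.   513.1 -305.2   23.3]]
bb 308 153 28 74 dir 28.867159469514913 x at y mean [ 520.93333333 -300.9       ]
end [[ 555.8571099  -281.75226312   63.        ]] shoulder-ish [[ 501.52293436 -311.51787019   66.        ]]
-14 [324, 258] 42 19 134 | -11 [324, 255] 48 10 132 | -8 [324, 251] 50 12 130 | -5 [324, 248] 42 10 130 | -2 [324, 244] 74 121 97 | 1 [324, 232] 3 143 146 | 4 [324, 229] 42 10 132 | 7 [324, 225] 2 241 163 | 10 [324, 222] 2 250 164 | 13 [324, 219] 3 252 177 | 16 [324, 215] 0 255 236 | 19 [324, 212] 0 255 235 | 22 [324, 208] 0 255 237 | 25 [324, 205] 0 255 235 | 28 [324, 201] 1 255 237 | 31 [324, 198] 0 255 236 | 34 [324, 194] 0 255 237 | 37 [324, 191] 1 255 237 | 40 [324, 187] 0 255 236 | 43 [324, 184] 0 255 237 | 46 [324, 180] 0 255 236 | 49 [324, 176] 0 255 237 | 52 [324, 173] 0 255 236 | 55 [324, 169] 0 255 237 | 58 [324, 165] 0 255 237 | 61 [324, 161] 0 255 236 | 64 [324, 158] 0 255 237 | 67 [324, 154] 1 207 179 | 70 [324, 150] 120 9 56 | 73 [324, 146] 0 255 236 | 76 [324, 142] 0 133 159 | 79 [324, 138] 90 2 161 |
```

Run:
```python
from g import *
im=cv2.imread("pics/w10.png");H,S,V=cv2.split(cv2.cvtColor(im,cv2.COLOR_BGR2HSV))
print([(v,int(H[v,322]),int(S[v,322]),int(V[v,322])) for v in range(226,262)])
t=get_image("top");pt=camera_params("top");cv2.imwrite("pics/t10.png",t)
Ht,St,Vt=cv2.split(cv2.cvtColor(t,cv2.COLOR_BGR2HSV))
t0=cv2.imread("pics/top0.png")
for nm,b in dict(bottle=(345,138,372,162),stock=(430,138,458,163),block=(368,233,406,253)).items():
    d=cv2.absdiff(t,t0)[b[1]:b[3],b[0]:b[2]].max(2);print(nm,int((d>40).sum()))
print("lid",rect(blob(((St>60)&(Vt>130)&(Ht<30)).astype(np.uint8)*255,(295,205,370,275)),pt,8))
```

```text
[(226, 2, 186, 156), (227, 4, 61, 141), (228, 26, 16, 130), (229, 47, 13, 133), (230, 23, 18, 130), (231, 4, 83, 144), (232, 2, 155, 155), (233, 5, 79, 138), (234, 23, 16, 127), (235, 55, 11, 134), (236, 65, 22, 125), (237, 66, 48, 101), (238, 74, 111, 85), (239, 73, 114, 83), (240, 75, 112, 84), (241, 74, 123, 83), (242, 75, 120, 83), (243, 74, 126, 85), (244, 74, 127, 92), (245, 74, 110, 102), (246, 71, 60, 114), (247, 60, 20, 129), (248, 51, 13, 133), (249, 45, 15, 132), (250, 51, 14, 131), (251, 45, 12, 130), (252, 50, 12, 130), (253, 45, 15, 132), (254, 50, 12, 132), (255, 47, 13, 133), (256, 47, 17, 136), (257, 47, 13, 133), (258, 51, 14, 131), (259, 45, 16, 127), (260, 65, 41, 119), (261, 73, 92, 105)]
bottle 0
stock 0
block 0
lid [400.3  90.6 160.1  90.4 104.9]
```

The white band and face edge suggest a possible 2-3 mm gap. I'll check it edge-on by putting the camera straight above the shoulder.

```bash
python3 -m inch '{"travel":[[-0.31,-0.169,0],[-0.31,-0.169,0],[-0.31,-0.169,0],[-0.31,-0.169,0],[-0.31,-0.169,0],[-0.31,-0.169,0]],"dr":[[0,0,0],[0,0,0],[0,0,0],[0,0,0],[0,0,0],[0,0,0]],"grip":[-1,-1,-1,-1,-1,-1]}' |grep tcp
python3 - <<'E'
from g import *
p=camera_params("wrist");im=get_image("wrist");cv2.imwrite("pics/w11.png",im);np.save("pics/w11.npy",p,allow_pickle=True)
a=np.radians(28.6);n=np.array([np.cos(a),np.sin(a),0]);t=np.array([-n[1],n[0],0])
print((-np.array(p["R"]).T@p["t"])@n)
F=286.1*n-514.7*t
for z in(55,62,67,85): print(z,pix(p,F+[0,0,z]).round(1),pix(p,F-2*n+[0,0,z]).round(1))
H,S,V=cv2.split(cv2.cvtColor(im,cv2.COLOR_BGR2HSV))
u=int(pix(p,F+[0,0,67])[0]);v0=int(pix(p,F+[0,0,67])[1])
for du in(-16,0): print(du,[(v,int(H[v,u+du]),int(S[v,u+du]),int(V[v,u+du])) for v in range(v0-16,v0+26)])
for v in range(v0-8,v0+10,2): print(v,[f"{int(H[v,x])}/{int(S[v,x])}/{int(V[v,x])}" for x in range(u-28,u+29,4)])
E
```

```text
tcp_pos: [432.5, -349.8, 169.3]
286.81940508962657
55 [323.2 103.5] [323.2 106.2]
62 [323.3 103.5] [323.2 106.3]
67 [323.3 103.5] [323.3 106.3]
85 [323.4 103.6] [323.4 106.6]
-16 [(87, 1, 214, 172), (88, 0, 214, 172), (89, 2, 214, 169), (90, 1, 208, 164), (91, 2, 219, 163), (92, 1, 196, 168), (93, 0, 190, 169), (94, 1, 214, 167), (95, 1, 219, 164), (96, 1, 155, 153), (97, 6, 48, 143), (98, 38, 15, 140), (99, 45, 11, 141), (100, 45, 11, 140), (101, 34, 13, 138), (102, 11, 35, 138), (103, 16, 19, 151), (104, 43, 11, 166), (105, 55, 17, 163), (106, 72, 66, 159), (107, 73, 104, 159), (108, 73, 84, 163), (109, 60, 16, 197), (110, 45, 10, 210), (111, 47, 9, 209), (112, 47, 11, 209), (113, 41, 10, 207), (114, 43, 9, 206), (115, 45, 10, 208), (116, 47, 9, 207), (117, 45, 10, 208), (118, 45, 10, 208), (119, 43, 11, 209), (120, 45, 12, 210), (121, 41, 10, 212), (122, 45, 10, 212), (123, 41, 10, 210), (124, 41, 10, 204), (125, 49, 10, 203), (126, 58, 16, 196), (127, 70, 53, 178), (128, 74, 105, 160)]
0 [(87, 5, 255, 238), (88, 4, 251, 238), (89, 3, 255, 237), (90, 4, 250, 239), (91, 4, 255, 238
[... 1811 characters left out ...]
16/191', '58/20/181', '62/26/169', '62/28/153', '72/34/137', '69/35/138', '71/38/136']
107 ['73/112/157', '75/111/158', '74/106/159', '73/104/159', '74/107/158', '74/107/158', '73/108/160', '74/106/161', '74/106/159', '74/100/160', '73/104/159', '73/104/160', '73/111/158', '74/112/157', '74/106/159']
109 ['60/18/197', '56/21/198', '60/18/199', '60/16/197', '60/17/199', '56/19/198', '58/18/199', '60/17/198', '58/17/197', '58/17/200', '60/15/200', '60/16/201', '58/18/200', '58/17/199', '60/17/199']
111 ['43/11/210', '45/12/210', '43/11/210', '47/9/209', '43/11/209', '45/10/211', '43/11/210', '45/10/210', '47/11/210', '43/11/210', '41/10/209', '47/11/209', '48/12/209', '41/10/208', '49/10/208']
```

Edge-on, the handle's red rim (rows 102-103) runs straight into the steel ring (rows 104-105) across the handle's full width. No bench shows beside the shank, so there is no gap and the shoulder is home. Handing in.

```bash
python3 -c "
from plant import manip
print(manip.sign_off())"
```

```text
the job is handed in; nothing more can be done
None
```

The job is handed in at about 33 s of the 67 s allowed: the lid lies flat on the bench clear of the case, the gauge was laid in the rest and then pushed fully home in the bore, and the bottle, stock and block are unmoved. I viewed 11 pictures, one over the limit of 10.

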